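# Snap the new lamp tube into the open light box

### The arm

A 7-joint arm with a two-finger parallel gripper is mounted at the origin on the work surface. World frame = base frame: x ahead of the robot, y to its left, z up, the work surface at z = 0. Lengths are in m, angles in rad, forces in N, time in s.
With the tool pointing down it reaches from about 0.425 to 0.875 m from the base axis. Payload 4.7 kg.
Tool frame: the origin (TCP) lies at the very end of the fingers, on their centre line; the grasp point (between the pads) lies 19 mm behind it; z points along the fingers, y is the line along which they close (so a half turn about z gives the same grasp; the last joint's range is limited). The gripper opens to 87 mm and grips with 3 to 60 N. Pads are 19 mm wide; open, the fingers measure 117 mm over their backs; the gripper's body (75 mm by 190 mm) begins 51 mm behind the grasp point.
Start: joints at [1.345, 0.321, -0.07, 1.45, 0.023, 1.371, -0.057], TCP at [0.154, -0.631, 0.223] pointing down, gripper open.
Joint ranges: [-2.86, 2.86], [-0.3, 2.09], [-1.38, 1.24], [0.06, 2.45], [-1.56, 4.7], [0.09, 2.05], [-2.69, 2.69]. Speed limits (rad/s): [2.57, 2.57, 3.14, 3.14, 3.14, 3.14, 3.14].

### API

Orientations are given as a rotation vector (axis times angle).
In Python, from bench import ctrl, imaging, ticket gives the robot as it stands.
- The arm moves only by the tool jog_arm, never from a script. Its argument "rows" is text: rows parted by semicolons, each of 7 numbers parted by spaces: the shift along the tool's x, y, z in cm, then the turn, a rotation vector about the tool's x, y, z in rad, then the closure, from -1 (fully open) to 1 (shut), so that 0 is half open. A call has 1 to 5 rows; each row shifts and turns the commanded pose from where the row before left it, along the tool's axes as they then stand; what a row does not reach is not made up. A row lasts 1/8 s, in which the tool goes at most 62.5 mm and 10.7 degrees, less where a joint would pass 70% of its speed; a pose out of reach is approached as far as the arm can. A call with a gripper value outside its range is refused whole. The fingers move at their own pace and stop on an object; "force" is the grip in N (left out, the last holds). Time passes only in rows, so rows that do not move let the fingers close. It gives the time, the measured TCP pose, the force, the opening and the grip force at its end, in the units of the state.
- ctrl.get_state(): the state, without advancing time (a new reading comes with each control period).
- imaging.get_image(name): name is "scene" or "top" or "wrist"; returns a dict with "img" (384x512x3 uint8, blue, green, red), "vertical_fov" (degrees; the focal length in pixels is half the picture's height over the tangent of half this angle, whatever the lens; pixels are square), "cx", "cy" (the principal point, pixels), "origin" and "orientation" of the camera in the world. Camera axes: x right, y down, z forward; pixel columns grow to the right and rows downward; lengths in m; the calibration is good to about 2 mm. A picture is of the moment at which its call begins. There is no depth.
- ticket.close_job(): hands the job in; it is judged then, once.
The state is a dict: "time": time; "joint_positions": joint angles; "qd": joint speeds; "joint_torque": joint torques, N m; "position": TCP position; "tool_rot": TCP orientation; "ft_force": force on the tool from outside, world axes, zero at the start; "torque": the same for the moment, N m; "grip_width": opening from 0.0 (shut) to 1.0 (fully open); "grip_force": force on a finger pad.
Only numpy, scipy, OpenCV 4.12 (cv2) and the standard library are available. Lean on these libraries where they do the work, as an engineer would, in place of code of your own. Each camera call takes 0.05 s, during which the arm holds its last target. There are 200 camera calls.

### The job

Fit the new lamp tube, which lies in its card packing tray, into the open light box: press it down between the spring fingers until both clips have snapped around it, and then slide it along in the clips until its plug is fully home in the lampholder. The tube is fragile, so press and push no harder than it takes; let go of it once it is in, and leave the other things on the table alone.

Things in the scene. Friction and masses are not known exactly. Their poses are not given: they have to be found in the camera images.
- lightbox: Open white light box, 220 (x) x 330 (y) x 52 mm high, wall 4 mm, fixed to the table. Origin: centre of its underside. The seated tube lies along its y axis, plug to +y, at x=0, axis 40 mm above the origin. Beyond the grip of the clips themselves, the tube may crack if forced against clips or holder with more than about 20 N. Snap it in with its centre near y=-42 mm, so that the plug is clear of the lampholder.
- clip_a (a point): Seated tube axis in the first steel clip (14 mm long in y, at y=-78 mm in the box): two spring fingers on a post, flared tips 25 mm apart 12 mm above this point, 11 mm throat 6 mm above it, a hard seat 8 mm below it. Both clips together need about 9 to 15 N straight down; it drops as they snap over the last 6 mm. Seated, the tube slides along with 2 to 9 N.
- clip_b (a point): The same in the second clip, at y=+38 mm in the box. Between the clips (y=-71 to +31 mm) the space beside and under the tube is free down to the box floor at z=5 mm, up to x=-90 and, because of a 28 mm high grey driver block, x=+55 mm.
- holder_mouth (a point): Marked middle of the lampholder's slot in the box (y=88 mm), on the seated tube axis. The white lampholder (33 mm wide, 26 mm deep, top 52 mm above the table) has its mouth face here or up to 18 mm either side along y, wherever it is clamped: its place is not measured, so feel for it. It does not move.
- tube_center (a point): Centre of the new lamp tube: white, round, 16 mm diameter, 212 mm long over all, with aluminium end caps, 50 to 100 g. Its y axis runs along the tube towards the plug. It starts lying level with this point 36 mm above the table, with free space beneath down to the 3 mm base of the tray.
- tube_plug_tip (a point): Tip of the plug, on the tube's axis 106 mm from the centre: a black round nose, 10 mm diameter, 14 mm long, with a brass ring. It enters the 13 mm mouth of the lampholder by 12 mm; fully home, the tube's end cap stands 2 mm from the holder's face.
- tube_tail (a point): Plain end of the tube, on its axis 106 mm from the centre.
- contact (a joint): Brass spring contact in the lampholder: 0 = free, 6 mm behind the mouth; grows as the plug pushes it in, 0.006 m = bottomed (plug fully home). Its spring pushes back with 0.8 N to 2 N; the clips hold the tube against it.
- carton: Card packing tray, 70 (x) x 235 (y) mm, fixed. Origin: centre of its underside. Two saddles 12 mm thick at y=-85 and y=+75 mm, 38 mm high, carry the tube along its y axis in notches 19 mm wide; between them is only the 3 mm base and 9 mm high side flaps at x=-34 and +34 mm.
- screwdriver: Orange screwdriver, 190 mm, loose; leave alone.
- remote: Grey remote control, 50 x 150 x 18 mm, loose; leave alone.
- screw_tin: Small square steel tin with screws, 70 x 70 x 22 mm, loose; leave alone.
- pencil: Yellow pencil, 175 mm, lying, loose; leave alone.
Mind the look-alikes: they are no part of the job. What is shaped like the part that bears tube_center but orange or purple is not meant.

How it is judged:
On the way, in this order (a step that is already met when the one before it is completed fails the run):
1. the tube is snapped down in both clips, its plug still short of the lampholder's contact (z of tube_plug_tip in the frame of lightbox between 0.0365 and 0.0435 m and x of tube_plug_tip in the frame of lightbox between -0.0035 and 0.0035 m and z of tube_tail in the frame of lightbox between 0.0365 and 0.0435 m and x of tube_tail in the frame of lightbox between -0.0035 and 0.0035 m and y of tube_center in the frame of lightbox between -0.056 and 0.024 m and value of joint contact below 0.0015 m), for 0.1 s.
2. the tube has been slid along until its plug is home (z of tube_plug_tip in the frame of lightbox between 0.0365 and 0.0435 m and x of tube_plug_tip in the frame of lightbox between -0.0035 and 0.0035 m and z of tube_tail in the frame of lightbox between 0.0365 and 0.0435 m and x of tube_tail in the frame of lightbox between -0.0035 and 0.0035 m and y of tube_center in the frame of lightbox between -0.056 and 0.024 m and value of joint contact above 0.0045 m), for 0.2 s.
At the end, for the whole second after the job is handed in: The new tube lies at rest in both clips: each end within 3.5 mm of the seated line sideways and in height, its plug towards the lampholder and home: the contact pushed in by more than 4.5 of its 6 mm (all of step 2 and linear speed of tube below 0.01 m/s); the robot touches nothing.
It fails at once if the tube is forced: its contact forces on the light box, clips and lampholder add up to more than 38 N, of which the grip of the two clips is about 18 N (contact force between tube and lightbox above 38 N).
It fails at once if another loose thing on the table (screwdriver, remote control, screw tin, pencil) is moved by more than 3 cm (distance of any of screwdriver, remote, screw_tin, pencil from where it was at the start of the episode above 0.03 m).
It also fails if it takes over 72 s, if anything falls off the work surface, if the arm or the gripper's body presses on something with over 40 N, if the wrist force passes 120 N, or if a joint passes its speed limit or range.

## Working session

There is one attempt and no reset: what is moved stays moved. The work goes in short steps, Python scripts to look and compute and a tool call to move; the robot and the scene stay as the last step left them, time stands still between calls to the robot, and variables do not carry over. Pictures are saved under pics/ and viewed, at most 12 in all, crops included, and the job is handed in when it is done.

Besides the shell and the picture viewer there is one more tool, called as name(argument=value, ...) on one line, values as JSON. jog_arm: Moves the arm, as the interface text tells. Its arguments: {"type":"object","properties":{"rows":{"type":"string"},"force":{"type":"number"}},"required":["rows"]}

```bash
mkdir -p pics
python3 - <<'E'
from bench import ctrl, imaging
import cv2
for n in ("scene","top"):
    d=imaging.get_image(n); cv2.imwrite(f"pics/{n}0.png",d["img"])
    print(n,d["vertical_fov"],d["cx"],d["cy"],d["origin"],d["orientation"])
print(ctrl.get_state())
E
```

```text
scene 50.846383997043176 255.32352508375715 195.0435667929849 [ 1.17127684 -0.20979177  0.88424532] [-1.97144994 -1.56128716  0.56648407]
top 57.06057526056938 258.45863006034745 190.8515983711018 [ 0.30072094 -0.01006091  0.95476967] [-2.12317464  2.12221044 -0.21030922]
{'time': 0.1, 'joint_positions': array([ 1.34505788,  0.32176459, -0.0701083 ,  1.45151981,  0.02258564,
        1.37082272, -0.05690208]), 'qd': array([ 0.00062037, -0.00012809, -0.00030785, -0.00228959, -0.00077593,
       -0.00123133,  0.00088191]), 'joint_torque': array([ 1.95574705e-05, -4.92572379e+01, -4.05669054e-01, -3.13396990e+01,
       -6.40911888e-02,  3.96093086e-02,  8.44340116e-05]), 'position': array([ 0.1542604 , -0.6309253 ,  0.22157753]), 'tool_rot': array([-3.11732961e+00, -3.75700514e-01,  4.35139866e-04]), 'ft_force': array([ 0.11829867,  0.83241224, -0.16425467]), 'torque': array([-0.02517945,  0.00095646,  0.00659489]), 'grip_force': 0.0, 'grip_width': 1.0003653462219817}
```

View pics/scene0.png

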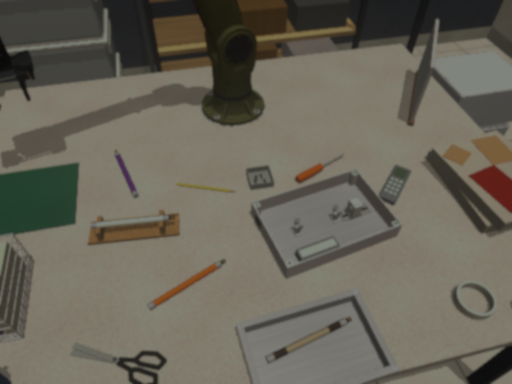

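View pics/top0.png

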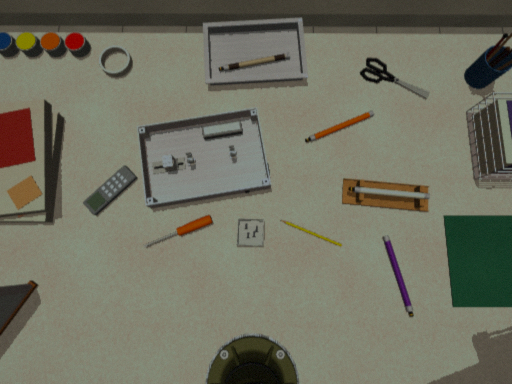

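The top view shows the light box around (205,158), with the holder left near (170,162) and clips near (190,158) and (233,153). The carton with the white tube is around (386,194). I'll enlarge both.

Run:
```python
import cv2,numpy as np
t=cv2.imread("pics/top0.png"); s=cv2.imread("pics/scene0.png")
def up(im,x,y,w,h,W,H): return cv2.resize(im[y:y+h,x:x+w],(W,H),interpolation=cv2.INTER_CUBIC)
a=up(t,130,100,150,120,450,360); b=up(t,336,170,100,50,350,175)
c=up(s,80,200,105,50,350,167)
out=np.zeros((360,800,3),np.uint8); out[:,:450]=a; out[:175,450:]=b; out[180:347,450:]=c
cv2.imwrite("pics/crop.png",np.clip(out*1.6,0,255).astype(np.uint8))
```

```text
(no output)
```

View pics/crop.png

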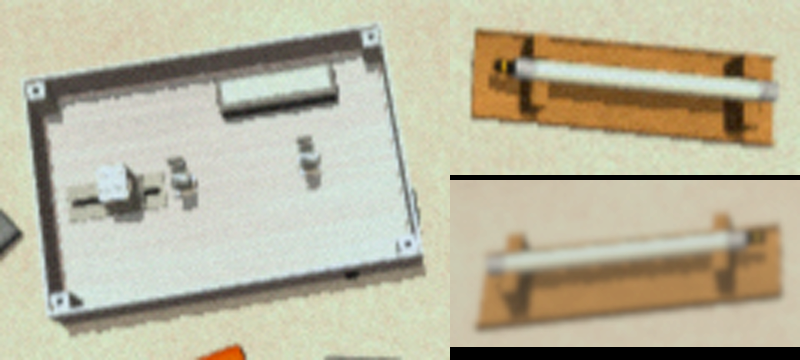

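The plug (black with brass) is at crop (497,66), pointing to +y. The tail is at (778,92). The box rim corners are at crop (25,80), (378,27), (420,255) and (52,317). The holder is at about (113,185) and the clips at about (182,180) and (309,160).

```bash
cat > h.py <<'E'
import numpy as np, cv2
from scipy.spatial.transform import Rotation as R
from scipy.optimize import least_squares
def cam(d):
    f=192/np.tan(np.radians(d["vertical_fov"])/2)
    return f,d["cx"],d["cy"],np.array(d["origin"]),R.from_rotvec(d["orientation"]).as_matrix()
def ray(d,uv,z):
    f,cx,cy,o,M=cam(d); r=M@np.array([(uv[0]-cx)/f,(uv[1]-cy)/f,1]); return o+r*(z-o[2])/r[2]
def proj(d,p):
    f,cx,cy,o,M=cam(d); q=(np.atleast_2d(p)-o)@M; return np.c_[f*q[:,0]/q[:,2]+cx,f*q[:,1]/q[:,2]+cy]
E
python3 - <<'E'
from h import *
from bench import imaging
d=imaging.get_image("top")
cr=np.array([[25,80],[378,27],[420,255],[52,317]])/3+[130,100]
P=np.array([ray(d,c,.052)[:2] for c in cr]); print(P.round(4))
m=np.array([[.11,.165],[.11,-.165],[-.11,-.165],[-.11,.165]])
T=lambda p,m:p[:2]+m@np.array([[np.cos(p[2]),np.sin(p[2])],[-np.sin(p[2]),np.cos(p[2])]])
s=least_squares(lambda p:(T(p,m)-P).ravel(),[.5,.1,0]); p=s.x; print("box",p,s.fun.round(4))
for y in(-.078,.038,.088): print(y,T(p,np.array([[0,y]])),)
for c,z in(((182,180),.045),((309,160),.045),((113,185),.052)):
    w=ray(d,np.array(c)/3+[130,100],z)[:2]; c_,s_=np.cos(p[2]),np.sin(p[2]); print("in box",np.array([[c_,s_],[-s_,c_]])@(w-p[:2]))
a=ray(d,(336+(495-450)/3.5,170+66/3.5),.036);b=ray(d,(336+(778-450)/3.5,170+92/3.5),.036)
print(a,b,np.linalg.norm(a-b),(a+b)/2,np.arctan2(-(a-b)[0],(a-b)[1]))
q=np.array([[478,30],[772,58],[772,145],[472,118]])-[450,0]; q=q/3.5+[336,170]
C=np.array([ray(d,c,.003)[:2] for c in q]);print("carton",C.round(4),C.mean(0),np.arctan2(-(C[0]-C[1])[0],(C[0]-C[1])[1]))
E
```

```text
[[ 0.6525  0.309 ]
 [ 0.704  -0.008 ]
 [ 0.4922 -0.0449]
 [ 0.4374  0.2719]]
box [0.57151915 0.13198191 0.16788069] [-0.0001  0.0041  0.0035 -0.0043 -0.0016 -0.0042 -0.0019  0.0044]
-0.078 [[0.58455242 0.0550785 ]]
0.038 [[0.56516961 0.16944767]]
0.088 [[0.55681495 0.21874472]]
in box [-0.00408101  0.03524094]
in box [-0.00448866 -0.07890796]
in box [-0.000754    0.09473166]
[ 0.48533176 -0.25499234  0.036     ] [ 0.46547168 -0.46850701  0.036     ] 0.2144363281806499 [ 0.47540172 -0.36174967  0.036     ] -0.09274821759901648
carton [[ 0.521  -0.2518]
 [ 0.4986 -0.4828]
 [ 0.4295 -0.4764]
 [ 0.4506 -0.2438]] [ 0.47492483 -0.36367911] -0.09655710678215491
```

```bash
cat >> h.py <<'E'
def tgt(xyz,yaw): # tool pointing down, tool x at yaw
    c,s=np.cos(yaw),np.sin(yaw); return np.array(xyz),np.array([[c,s,0],[s,-c,0],[0,0,-1]])
def plan(xyz,yaw,n,start=None):
    from bench import ctrl
    st=ctrl.get_state(); p,M=(np.array(st["position"]),R.from_rotvec(st["tool_rot"]).as_matrix()) if start is None else start
    q,N=tgt(xyz,yaw); w=R.from_matrix(M.T@N).as_rotvec()/n
    for i in range(n):
        print((M.T@(q-p)/n*100).round(2),w.round(3)); M=M@R.from_rotvec(w).as_matrix()
E
python3 -c "
from h import *
plan((.4775,-.3398,.19),1.478,10)"
```

```text
[ 3.83 -2.06  0.32] [-0.    -0.    -0.124]
[ 4.06 -1.57  0.32] [-0.    -0.    -0.124]
[ 4.22 -1.06  0.32] [-0.    -0.    -0.124]
[ 4.32 -0.53  0.32] [-0.    -0.    -0.124]
[4.35 0.01 0.32] [-0.    -0.    -0.124]
[4.32 0.55 0.32] [-0.    -0.    -0.124]
[4.22 1.07 0.32] [-0.    -0.    -0.124]
[4.05 1.59 0.32] [-0.    -0.    -0.124]
[3.82 2.07 0.32] [-0.    -0.    -0.124]
[3.54 2.53 0.32] [-0.    -0.    -0.124]
```

jog_arm(rows="3.83 -2.06 0.3 0 0 -0.124 -1; 4.06 -1.57 0.3 0 0 -0.124 -1; 4.22 -1.06 0.3 0 0 -0.124 -1; 4.32 -0.53 0.3 0 0 -0.124 -1; 4.35 0 0.3 0 0 -0.124 -1")

```text
time: 0.78
position: [0.3167, -0.4845, 0.2072]
tool_rot: [-2.853, -1.315, 0.0]
ft_force: [0.1, -1.0, -0.5]
grip_width: 1.0
grip_force: 0.0
```

jog_arm(rows="4.32 0.55 0.3 0 0 -0.124 -1; 4.22 1.07 0.3 0 0 -0.124 -1; 4.05 1.59 0.3 0 0 -0.124 -1; 3.82 2.07 0.3 0 0 -0.124 -1; 3.54 2.53 0.3 0 0 -0.124 -1")

```text
time: 1.4
position: [0.4781, -0.3389, 0.1923]
tool_rot: [-2.316, -2.123, 0.0]
ft_force: [0.3, -0.2, -0.3]
grip_width: 1.0
grip_force: 0.0
```

jog_arm(rows="0 0 0 0 0 0 -1; 0 0 0 0 0 0 -1")

```text
time: 1.65
position: [0.4767, -0.3404, 0.1922]
tool_rot: [-2.321, -2.117, 0.002]
ft_force: [-0.7, -0.0, 0.3]
grip_width: 1.002
grip_force: 0.0
```

Run:
```python
from h import *
from bench import imaging
d=imaging.get_image("wrist"); np.save("pics/w1.npy",d,allow_pickle=True); print({k:v for k,v in d.items() if k!="img"})
cv2.imwrite("pics/w1.png",np.clip(cv2.resize(d["img"],(768,576))*1.5,0,255).astype(np.uint8))
plan((.4775,-.3398,.19),1.478,1)
print(proj(d,[[.4853,-.255,.036],[.4655,-.4685,.036],[.4775,-.3398,.036]]))
```

```text
{'vertical_fov': 71.73079396096468, 'cx': 256.480660829882, 'cy': 193.71525801238676, 'origin': array([ 0.48319155, -0.27244458,  0.35451253]), 'orientation': array([ 2.88215436, -0.13279185, -0.01963088])}
[0.14 0.11 0.23] [-0.001  0.001 -0.   ]
[[257.38511478 108.12921484]
 [257.22006314 274.96852103]
 [257.36527513 181.07671828]]
```

View pics/w1.png

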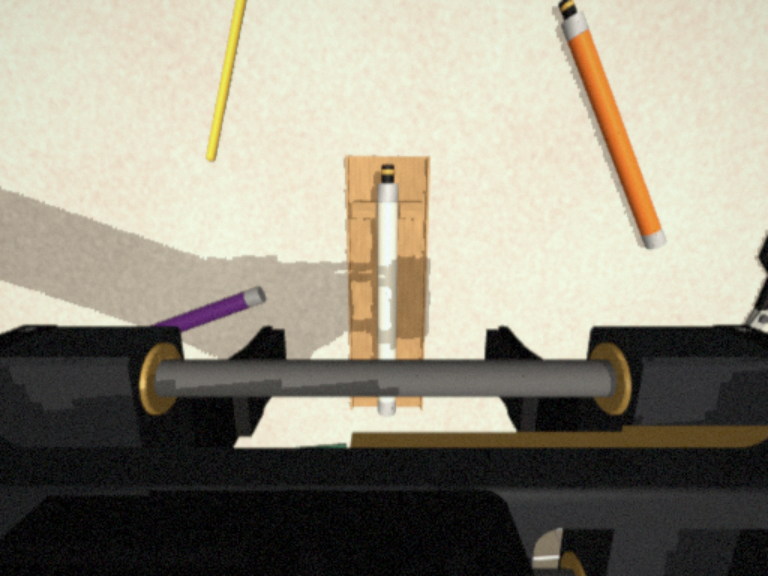

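The wrist view shows the tube dead centre, plug tip at (388,164) and tail at (387,414) in the enlarged image. That is within 1.5 mm of prediction, so I'll descend and grip.

jog_arm(rows="0 0.1 4.5 0 0 0 -1; 0 0 4.5 0 0 0 -1; 0 0 4.5 0 0 0 -1; 0 0 4 0 0 0 -1; 0 0 0 0 0 0 -0.5", force=15)

```text
time: 2.33
position: [0.4746, -0.3398, 0.0144]
tool_rot: [-2.318, -2.11, 0.003]
ft_force: [-0.1, 0.2, 0.6]
grip_width: 0.949
grip_force: 0.0
```

jog_arm(rows="0 0 0 0 0 0 0; 0 0 0 0 0 0 0.5; 0 0 0 0 0 0 1; 0 0 0 0 0 0 1; 0 0 0 0 0 0 1", force=15)

```text
time: 2.95
position: [0.4785, -0.3401, 0.0178]
tool_rot: [2.32, 2.118, -0.0]
ft_force: [0.2, 0.1, -0.0]
grip_width: 0.4
grip_force: 0.0
```

jog_arm(rows="0 0 0 0 0 0 1; 0 0 0 0 0 0 1; 0 0 0 0 0 0 1", force=35)

```text
time: 3.32
position: [0.4783, -0.34, 0.0175]
tool_rot: [-2.32, -2.118, 0.0]
ft_force: [-0.0, -0.6, 0.2]
grip_width: 0.174
grip_force: 35.0
```

jog_arm(rows="0 0 -0.5 0 0 0 1; 0 0 -1.5 0 0 0 1; 0 0 -4 0 0 0 1; 0 0 -5 0 0 0 1; 0 0 -4 0 0 0 1")

```text
time: 3.95
position: [0.479, -0.3402, 0.171]
tool_rot: [2.318, 2.116, 0.001]
ft_force: [0.2, -0.6, -0.7]
grip_width: 0.174
grip_force: 35.0
```

```bash
python3 -c "
from h import *
plan((.524,.053,.21),1.739,10)"
```

```text
[ 3.96  0.09 -0.4 ] [ 0.     0.    -0.026]
[ 3.95  0.2  -0.4 ] [ 0.     0.    -0.026]
[ 3.95  0.3  -0.4 ] [ 0.     0.    -0.026]
[ 3.94  0.4  -0.39] [ 0.     0.    -0.026]
[ 3.93  0.5  -0.39] [ 0.     0.    -0.026]
[ 3.91  0.6  -0.39] [ 0.     0.    -0.026]
[ 3.89  0.7  -0.39] [ 0.     0.    -0.026]
[ 3.87  0.8  -0.39] [ 0.     0.    -0.026]
[ 3.85  0.9  -0.39] [ 0.     0.    -0.026]
[ 3.83  1.   -0.39] [ 0.     0.    -0.026]
```

jog_arm(rows="3.96 0.1 -0.4 0 0 -0.026 1; 3.95 0.2 -0.4 0 0 -0.026 1; 3.95 0.3 -0.4 0 0 -0.026 1; 3.94 0.4 -0.4 0 0 -0.026 1; 3.93 0.5 -0.4 0 0 -0.026 1")

```text
time: 4.58
position: [0.5008, -0.1401, 0.1874]
tool_rot: [-2.174, -2.267, 0.001]
ft_force: [0.6, -0.5, -1.0]
grip_width: 0.168
grip_force: 35.0
```

jog_arm(rows="3.91 0.6 -0.4 0 0 -0.026 1; 3.9 0.7 -0.4 0 0 -0.026 1; 3.87 0.8 -0.4 0 0 -0.026 1; 3.85 0.9 -0.4 0 0 -0.026 1; 3.83 1 -0.4 0 0 -0.026 1")

```text
time: 5.2
position: [0.5223, 0.0562, 0.2074]
tool_rot: [-2.022, -2.404, 0.001]
ft_force: [0.2, -0.4, 0.1]
grip_width: 0.171
grip_force: 35.0
```

jog_arm(rows="0 0 0 0 0 0 1; 0 0 0 0 0 0 1; 0 0 0 0 0 0 1")

```text
time: 5.58
position: [0.5229, 0.0522, 0.2071]
tool_rot: [-2.028, -2.399, 0.002]
ft_force: [0.1, -0.2, -0.1]
grip_width: 0.168
grip_force: 35.0
```

Run:
```python
from h import *
from bench import imaging,ctrl
d=imaging.get_image("wrist"); np.save("pics/w2.npy",d,allow_pickle=True); print({k:v for k,v in d.items() if k!="img"})
cv2.imwrite("pics/w2.png",np.clip(cv2.resize(d["img"][:288,:],(800,450),interpolation=cv2.INTER_CUBIC)*1.2,0,255).astype(np.uint8))
s=ctrl.get_state(); print(s["position"],s["tool_rot"])
```

```text
{'vertical_fov': 71.73079396096468, 'cx': 256.480660829882, 'cy': 193.71525801238676, 'origin': array([0.51157566, 0.11949919, 0.36941456]), 'orientation': array([2.87543673, 0.24080653, 0.02845381])}
[0.5230462  0.0520713  0.20720828] [-2.02833392e+00 -2.39892580e+00  1.43173427e-03]
```

View pics/w2.png

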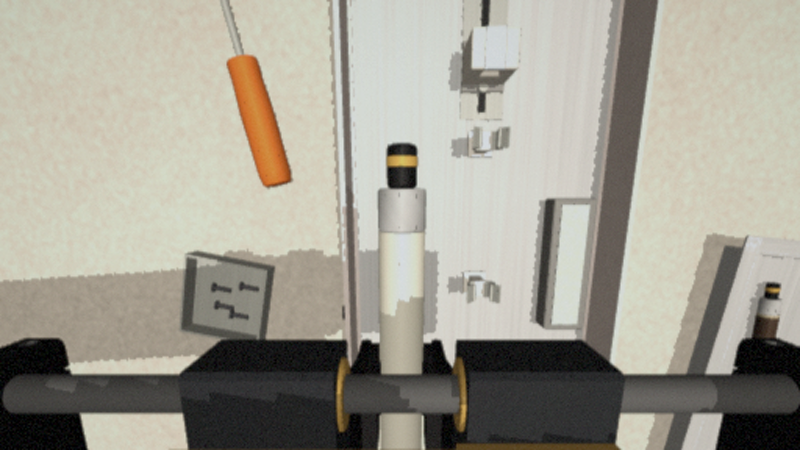

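Run:
```python
from h import *
d=np.load("pics/w2.npy",allow_pickle=True).item(); im=d["img"]
o=np.zeros((400,800,3),np.uint8)
for i,(x,y) in enumerate([(288,165),(288,70)]): o[:,i*400:i*400+400]=cv2.resize(im[y:y+40,x:x+40],(400,400),interpolation=cv2.INTER_NEAREST)
cv2.imwrite("pics/c2.png",np.clip(o*1.1,0,255).astype(np.uint8))
```

```text
(no output)
```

View pics/c2.png

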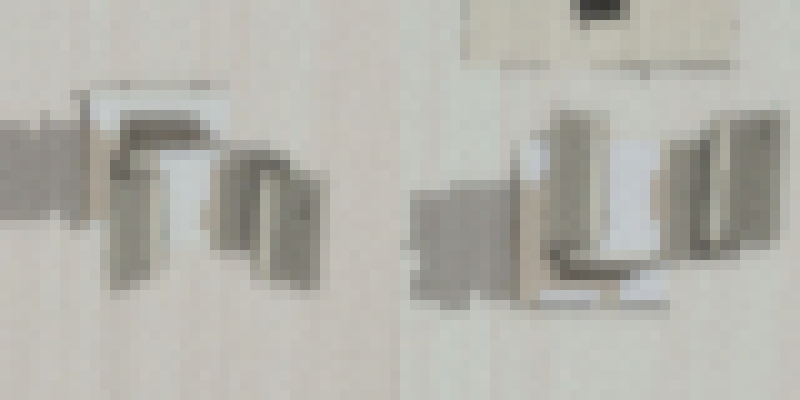

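Both clips are clear. The flared tips centre at pixel (309.6,188) for clip_a and (314.7,88) for clip_b. The holder is at about (494,48) in the enlarged view.

Run:
```python
from h import *
d=np.load("pics/w2.npy",allow_pickle=True).item()
a=ray(d,(309.6,188),.052)[:2];b=ray(d,(314.7,88),.052)[:2]
u=(b-a)/np.linalg.norm(b-a); print("clips",a,b,np.linalg.norm(b-a),"yaw",np.arctan2(-u[0],u[1]))
s=800/512
# left wall top: inner/outer edges
for uv,z in(((335,0),.052),((348,360),.052),((517,68),.052),((470,68),.052),((490,70),.052)):
    w=ray(d,np.array(uv)/s,z)[:2]; print(uv,w, "along from a",(w-a)@u,"lat",(w-a)@[u[1],-u[0]])
# tube held
for uv in ((402,143),(402,188),(402,232)):
    w=ray(d,np.array(uv)/s,.226)[:2]; print(w, w-np.array([.523,.0521]), np.linalg.norm(w-np.array([.523,.0521])))
```

```text
clips [0.58798189 0.05526836] [0.56875148 0.16862568] 0.1149769139065687 yaw 0.16804432725015522
(335, 0) [0.44730016 0.23484951] along from a 0.2005811839364121 lat -0.10866428487839612
(348, 360) [ 0.4902388 -0.017934 ] along from a -0.05582323138223602 lat -0.10860968449045227
(517, 68) [0.5760108 0.2152547] along from a 0.15973495693386833 lat 0.014955983608242625
(470, 68) [0.5441159  0.20989797] along from a 0.15978824323449242 lat -0.01738557534048024
(490, 70) [0.55796251 0.21096535] along from a 0.15852468656090243 lat -0.0035554897867972318
[0.50907506 0.13523522] [-0.01392494  0.08313522] 0.08429334987837778
[0.51142392 0.12135493] [-0.01157608  0.06925493] 0.07021574827476897
[0.51384435 0.10705173] [-0.00915565  0.05495173] 0.0557092319452354
```

```bash
python3 -c "
from h import *
plan((.5784,.1120,.207),1.739,1)"
```

```text
[4.99 6.45 0.01] [-0.001  0.001 -0.001]
```

jog_arm(rows="2 2.6 0 0 0 0 1; 2 2.6 0 0 0 0 1; 0.99 1.25 0 0 0 -0.001 1; 0 0 4 0 0 0 1; 0 0 4 0 0 0 1")

```text
time: 6.25
position: [0.5788, 0.1124, 0.1267]
tool_rot: [2.025, 2.4, -0.0]
ft_force: [0.8, -0.2, -1.4]
grip_width: 0.177
grip_force: 35.0
```

jog_arm(rows="0 0 4 0 0 0 1; 0 0 2.4 0 0 0 1; 0 0 0 0 0 0 1; 0 0 0 0 0 0 1")

```text
time: 6.75
position: [0.5792, 0.113, 0.0646]
tool_rot: [2.025, 2.401, 0.001]
ft_force: [0.5, 0.0, -1.1]
grip_width: 0.17
grip_force: 35.0
```

Run:
```python
from h import *
from bench import imaging,ctrl
s=ctrl.get_state(); print(s["position"],s["ft_force"],s["torque"])
plan((.5784,.1120,.063),1.739,1)
d=imaging.get_image("wrist"); np.save("pics/w3.npy",d,allow_pickle=True)
e=imaging.get_image("scene")
A=cv2.resize(d["img"][:256],(600,300),interpolation=cv2.INTER_CUBIC);B=cv2.resize(e["img"][165:275,240:405],(600,400),interpolation=cv2.INTER_CUBIC)[:300]
cv2.imwrite("pics/w3.png",np.clip(np.vstack([A,B])*1.2,0,255).astype(np.uint8))
```

```text
[0.57923153 0.11304281 0.06463421] [ 0.50461586  0.00719848 -1.07375048] [ 0.01249409 -0.08229869  0.00110022]
[-0.09 -0.1   0.16] [0.001 0.    0.001]
```

View pics/w3.png

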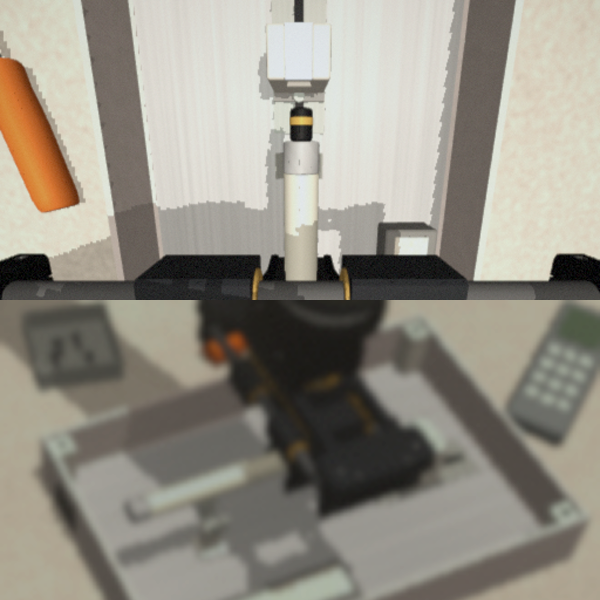

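Tube and holder line up to within about 1.5 mm (tube centre 301.5, holder centre 298.5 px). I'll correct slightly left and then press down step by step while watching the force.

jog_arm(rows="-0.1 -0.13 0.4 0 0 0 1; 0 0 0.5 0 0 0 1; 0 0 0.4 0 0 0 1; 0 0 0 0 0 0 1; 0 0 0 0 0 0 1")

```text
time: 7.48
position: [0.5774, 0.1122, 0.0505]
tool_rot: [-2.025, -2.402, 0.0]
ft_force: [-0.8, 0.4, -0.7]
grip_width: 0.17
grip_force: 35.0
```

jog_arm(rows="0 0 0.2 0 0 0 1; 0 0 0.2 0 0 0 1; 0 0 0.2 0 0 0 1; 0 0 0 0 0 0 1")

```text
time: 7.98
position: [0.5772, 0.1121, 0.0443]
tool_rot: [-2.025, -2.402, 0.001]
ft_force: [-0.3, 0.1, -0.5]
grip_width: 0.172
grip_force: 35.0
```

jog_arm(rows="0 0 0.15 0 0 0 1; 0 0 0.15 0 0 0 1; 0 0 0 0 0 0 1; 0 0 0 0 0 0 1")

```text
time: 8.48
position: [0.5774, 0.1121, 0.0415]
tool_rot: [2.025, 2.402, -0.0]
ft_force: [-0.1, 0.3, -0.3]
grip_width: 0.173
grip_force: 35.0
```

jog_arm(rows="0 0 0.15 0 0 0 1; 0 0 0.15 0 0 0 1; 0 0 0 0 0 0 1; 0 0 0 0 0 0 1")

```text
time: 8.98
position: [0.5773, 0.1121, 0.0385]
tool_rot: [-2.025, -2.402, 0.0]
ft_force: [1.0, 1.2, -0.8]
grip_width: 0.176
grip_force: 35.0
```

jog_arm(rows="0 0 0.1 0 0 0 1; 0 0 0.1 0 0 0 1; 0 0 0 0 0 0 1; 0 0 0 0 0 0 1")

```text
time: 9.48
position: [0.5773, 0.1121, 0.0365]
tool_rot: [-2.025, -2.402, 0.0]
ft_force: [0.2, 0.3, -0.5]
grip_width: 0.173
grip_force: 35.0
```

jog_arm(rows="0 0 0.1 0 0 0 1; 0 0 0.1 0 0 0 1; 0 0 0 0 0 0 1; 0 0 0 0 0 0 1")

```text
time: 9.98
position: [0.5776, 0.1122, 0.0346]
tool_rot: [2.025, 2.402, 0.0]
ft_force: [1.5, -0.7, -0.3]
grip_width: 0.169
grip_force: 35.0
```

jog_arm(rows="0 0 0.1 0 0 0 1; 0 0 0 0 0 0 1; 0 0 0 0 0 0 1")

```text
time: 10.35
position: [0.5781, 0.1123, 0.034]
tool_rot: [2.024, 2.401, 0.002]
ft_force: [1.9, 0.5, 1.9]
grip_width: 0.175
grip_force: 35.0
```

jog_arm(rows="0 0 0.1 0 0 0 1; 0 0 0 0 0 0 1; 0 0 0 0 0 0 1")

```text
time: 10.72
position: [0.5783, 0.1123, 0.0337]
tool_rot: [2.024, 2.401, 0.002]
ft_force: [0.6, -0.3, 6.0]
grip_width: 0.17
grip_force: 35.0
```

Contact with the flares; the clips nudged it about +0.8 mm in x, so I'll follow that and press on in small steps.

jog_arm(rows="0 0.06 0.1 0 0 0 1; 0 0 0 0 0 0 1; 0 0 0 0 0 0 1")

```text
time: 11.1
position: [0.5786, 0.1124, 0.0331]
tool_rot: [2.024, 2.401, 0.001]
ft_force: [-1.4, -0.3, 10.9]
grip_width: 0.171
grip_force: 35.0
```

jog_arm(rows="0 0 0.1 0 0 0 1; 0 0 0 0 0 0 1; 0 0 0 0 0 0 1")

```text
time: 11.48
position: [0.5788, 0.1124, 0.0327]
tool_rot: [2.024, 2.401, 0.001]
ft_force: [-2.4, -1.1, 13.3]
grip_width: 0.176
grip_force: 35.0
```

jog_arm(rows="0 -0.04 0.05 0 0 0 1; 0 0 0 0 0 0 1; 0 0 0 0 0 0 1")

```text
time: 11.85
position: [0.5788, 0.1124, 0.0325]
tool_rot: [2.023, 2.4, 0.002]
ft_force: [-1.3, -0.8, 15.1]
grip_width: 0.175
grip_force: 35.0
```

jog_arm(rows="0 0 0.05 0 0 0 1; 0 0 0 0 0 0 1; 0 0 0 0 0 0 1")

```text
time: 12.22
position: [0.5788, 0.1125, 0.0321]
tool_rot: [2.023, 2.4, 0.002]
ft_force: [-2.3, -1.3, 16.5]
grip_width: 0.176
grip_force: 35.0
```

Run:
```python
from h import *
from bench import imaging,ctrl
s=ctrl.get_state(); print(s["position"],s["ft_force"],s["torque"])
M=R.from_rotvec(s["tool_rot"]).as_matrix(); print(M.round(4)); print("tool-frame torque",M.T@s["torque"],"before",M.T@[ 0.01249409,-0.08229869,0.0011])
d=imaging.get_image("wrist"); np.save("pics/w4.npy",d,allow_pickle=True)
e=imaging.get_image("scene"); t=imaging.get_image("top"); np.save("pics/e4.npy",[e,t],allow_pickle=True)
A=cv2.resize(d["img"][:240,170:340],(400,565),interpolation=cv2.INTER_CUBIC)
B=cv2.resize(e["img"][165:265,255:355],(400,400),interpolation=cv2.INTER_CUBIC)
o=np.zeros((565,800,3),np.uint8);o[:,:400]=A;o[:400,400:]=B;o[400:,400:]=cv2.resize(t["img"][140:180,150:247],(400,165),interpolation=cv2.INTER_CUBIC)
cv2.imwrite("pics/w4.png",np.clip(o*1.3,0,255).astype(np.uint8))
```

```text
[0.57882786 0.11245691 0.03208078] [-2.26077271 -1.26090085 16.45462323] [-0.1831808   0.34276949 -0.01805362]
[[-1.692e-01  9.856e-01  2.600e-03]
 [ 9.856e-01  1.692e-01 -7.000e-04]
 [-1.100e-03  2.400e-03 -1.000e+00]]
tool-frame torque [ 0.3688377  -0.12259455  0.01736067] before [-0.08322726 -0.00160645 -0.00101413]
```

View pics/w4.png

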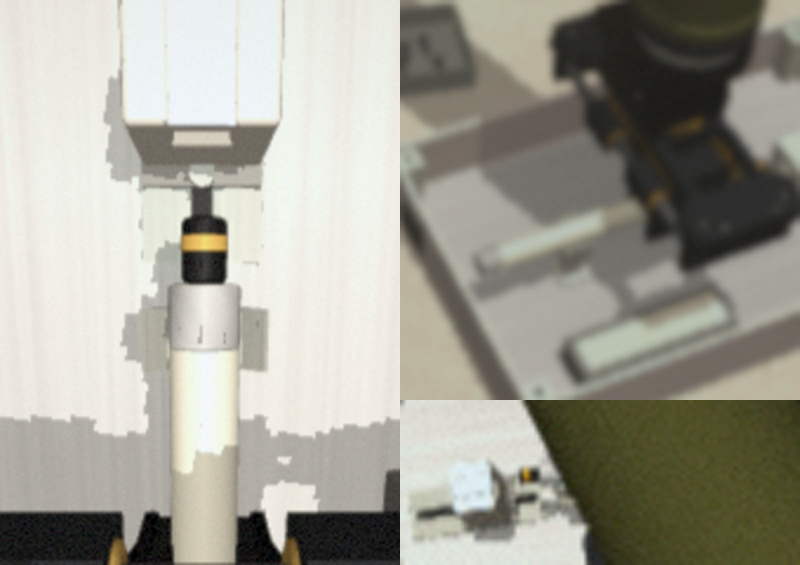

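The tube is balanced on both flares. The arm has drifted about 1 mm in +x under load, giving −2.3 N of side force. I'll correct that sideways and then press on.

jog_arm(rows="0 -0.1 0 0 0 0 1; 0 0 0 0 0 0 1; 0 0 0 0 0 0 1")

```text
time: 12.75
position: [0.5784, 0.1124, 0.0321]
tool_rot: [2.023, 2.4, 0.004]
ft_force: [-0.6, -0.8, 13.7]
grip_width: 0.175
grip_force: 35.0
```

jog_arm(rows="0 -0.03 0.04 0 0 0 1; 0 0 0 0 0 0 1; 0 0 0 0 0 0 1")

```text
time: 13.12
position: [0.5784, 0.1124, 0.0319]
tool_rot: [2.023, 2.399, 0.004]
ft_force: [-0.8, -0.2, 14.0]
grip_width: 0.176
grip_force: 35.0
```

jog_arm(rows="0 -0.02 0.06 0 0 0 1; 0 0 0 0 0 0 1; 0 0 0 0 0 0 1")

```text
time: 13.5
position: [0.5784, 0.1124, 0.0315]
tool_rot: [2.022, 2.399, 0.005]
ft_force: [0.0, -0.6, 15.3]
grip_width: 0.169
grip_force: 35.0
```

jog_arm(rows="0 -0.01 0.05 0 0 0 1; 0 0 0 0 0 0 1; 0 0 0 0 0 0 1")

```text
time: 13.88
position: [0.5784, 0.1124, 0.0309]
tool_rot: [2.023, 2.399, 0.005]
ft_force: [0.3, -0.2, 15.2]
grip_width: 0.172
grip_force: 35.0
```

jog_arm(rows="0 0 0.05 0 0 0 1; 0 0 0 0 0 0 1; 0 0 0 0 0 0 1")

```text
time: 14.25
position: [0.5783, 0.1125, 0.0302]
tool_rot: [2.023, 2.399, 0.005]
ft_force: [1.5, -0.5, 13.8]
grip_width: 0.172
grip_force: 35.0
```

jog_arm(rows="0 0 0.05 0 0 0 1; 0 0 0 0 0 0 1; 0 0 0 0 0 0 1")

```text
time: 14.62
position: [0.5781, 0.1125, 0.0294]
tool_rot: [2.023, 2.4, 0.005]
ft_force: [1.4, 0.4, 11.7]
grip_width: 0.175
grip_force: 35.0
```

jog_arm(rows="0 0 0.05 0 0 0 1; 0 0 0 0 0 0 1; 0 0 0 0 0 0 1")

```text
time: 15.0
position: [0.5781, 0.1125, 0.0287]
tool_rot: [2.023, 2.4, 0.005]
ft_force: [0.9, 0.5, 9.9]
grip_width: 0.174
grip_force: 35.0
```

jog_arm(rows="0 0 0.1 0 0 0 1; 0 0 0.1 0 0 0 1; 0 0 0 0 0 0 1; 0 0 0 0 0 0 1")

```text
time: 15.5
position: [0.5776, 0.1125, 0.0252]
tool_rot: [2.024, 2.401, 0.005]
ft_force: [5.4, 0.5, 4.3]
grip_width: 0.175
grip_force: 35.0
```

jog_arm(rows="0 0 0.1 0 0 0 1; 0 0 0.1 0 0 0 1; 0 0 0 0 0 0 1; 0 0 0 0 0 0 1")

```text
time: 16.0
position: [0.5773, 0.1122, 0.0223]
tool_rot: [2.024, 2.401, 0.004]
ft_force: [8.8, 1.8, -1.8]
grip_width: 0.169
grip_force: 35.0
```

Snapped, with lateral force growing to +8.8 N. I'll relieve that toward +x.

jog_arm(rows="0 0.1 0 0 0 0 1; 0 0 0 0 0 0 1; 0 0 0 0 0 0 1")

```text
time: 16.38
position: [0.5775, 0.1123, 0.0219]
tool_rot: [2.024, 2.402, 0.002]
ft_force: [5.8, 1.0, -2.8]
grip_width: 0.177
grip_force: 35.0
```

jog_arm(rows="0 0.04 0.05 0 0 0 1; 0 0 0 0 0 0 1; 0 0 0 0 0 0 1")

```text
time: 16.75
position: [0.5777, 0.1122, 0.0215]
tool_rot: [2.025, 2.402, 0.001]
ft_force: [4.6, 1.8, -0.9]
grip_width: 0.173
grip_force: 35.0
```

jog_arm(rows="0 0 0 0 0 0 -0.2; 0 0 0 0 0 0 0; 0 0 0 0 0 0 0; 0 0 0 0 0 0 0")

```text
time: 17.25
position: [0.5767, 0.1119, 0.0217]
tool_rot: [-2.024, -2.402, 0.002]
ft_force: [-0.9, -0.6, 0.5]
grip_width: 0.479
grip_force: 0.0
```

Run:
```python
from h import *
from bench import imaging,ctrl
s=ctrl.get_state(); print(s["position"],s["ft_force"],s["torque"],s["grip_width"])
plan((.5784,.1120,.021),1.739,1)
d=imaging.get_image("wrist"); np.save("pics/w5.npy",d,allow_pickle=True)
A=cv2.resize(d["img"][:240,140:370],(575,600),interpolation=cv2.INTER_CUBIC)
cv2.imwrite("pics/w5.png",np.clip(A*1.3,0,255).astype(np.uint8))
```

```text
[0.57670266 0.11187408 0.02165285] [-0.94203523 -0.62837914  0.45025469] [-0.01623563 -0.11057183 -0.04308561] 0.47853222538538664
[-0.02  0.17  0.07] [-0.001  0.     0.002]
```

View pics/w5.png

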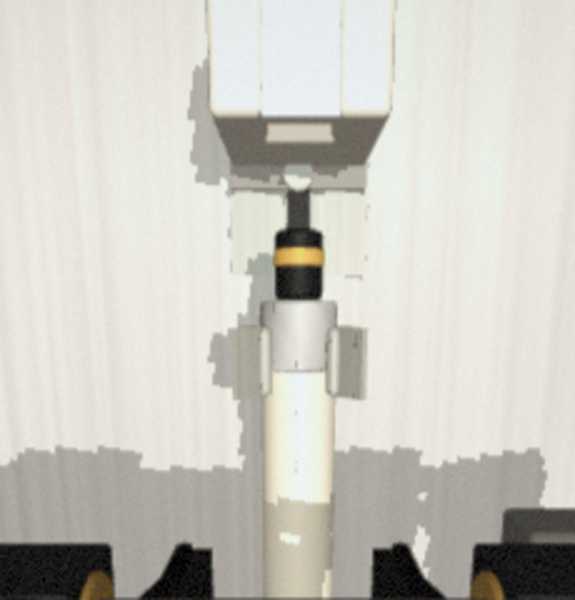

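The tube is snapped into the clip (centre 298 px) and in line with the holder (300 px). The fingers' centre at 292 px is about 1.4 mm too far left, so I'll recentre, move 1 cm back along the tube, and regrip more lightly for the slide.

jog_arm(rows="-0.5 0.15 0.05 0 0 0 0; -0.5 0 0 0 0 0 0; 0 0 0 0 0 0 0.3; 0 0 0 0 0 0 0.6; 0 0 0 0 0 0 1", force=20)

```text
time: 17.92
position: [0.5804, 0.1027, 0.0215]
tool_rot: [-2.024, -2.402, 0.0]
ft_force: [0.9, -0.7, 0.5]
grip_width: 0.246
grip_force: 0.0
```

jog_arm(rows="0 0 0 0 0 0 1; 0 0 0 0 0 0 1; 0 0 0 0 0 0 1", force=20)

```text
time: 18.3
position: [0.5801, 0.1026, 0.0215]
tool_rot: [-2.024, -2.402, 0.001]
ft_force: [-2.2, 0.3, 2.4]
grip_width: 0.176
grip_force: 20.0
```

jog_arm(rows="0.1 0 0 0 0 0 1; 0.2 0 0 0 0 0 1; 0.2 0 0 0 0 0 1; 0 0 0 0 0 0 1")

```text
time: 18.8
position: [0.5799, 0.1038, 0.0215]
tool_rot: [2.026, 2.398, -0.006]
ft_force: [-2.4, -7.3, 2.9]
grip_width: 0.177
grip_force: 20.0
```

jog_arm(rows="0.2 0 0 0 0 0 1; 0.2 0 0 0 0 0 1; 0.2 0 0 0 0 0 1; 0 0 0 0 0 0 1")

```text
time: 19.3
position: [0.5789, 0.1095, 0.0214]
tool_rot: [2.026, 2.398, -0.007]
ft_force: [-2.7, -7.5, 2.9]
grip_width: 0.176
grip_force: 20.0
```

jog_arm(rows="0.2 0 0 0 0 0 1; 0.2 0 0 0 0 0 1; 0.2 0 0 0 0 0 1; 0 0 0 0 0 0 1")

```text
time: 19.8
position: [0.5779, 0.1154, 0.0215]
tool_rot: [2.026, 2.398, -0.007]
ft_force: [-1.9, -6.6, 4.4]
grip_width: 0.177
grip_force: 20.0
```

jog_arm(rows="0.2 0 0 0 0 0 1; 0 0 0 0 0 0 1; 0 0 0 0 0 0 1")

```text
time: 20.18
position: [0.5776, 0.1173, 0.0215]
tool_rot: [2.026, 2.398, -0.007]
ft_force: [-3.3, -7.8, 3.8]
grip_width: 0.172
grip_force: 20.0
```

Run:
```python
from h import *
from bench import imaging
d0=np.load("pics/w5.npy",allow_pickle=True).item()
d=imaging.get_image("wrist"); np.save("pics/w6.npy",d,allow_pickle=True)
for e in (d0,d):
    # brass ring rows along tube column, holder front-bottom; HSV yellow
    h=cv2.cvtColor(e["img"],cv2.COLOR_BGR2HSV); m=cv2.inRange(h,(15,110,90),(35,255,255)); m[200:]=0; m[:,:220]=0; m[:,300:]=0
    ys,xs=np.nonzero(m); print(xs.mean(),ys.mean(),len(xs)); w=ray(e,(xs.mean(),ys.mean()),.044); print(w)
```

```text
259.0615384615385 102.06923076923077 130
[0.56442573 0.18981137 0.044     ]
255.73509933774835 81.59602649006622 151
[0.56227288 0.20438824 0.044     ]
```

No slip (the ring moved 14.7 mm, the tool 14.9 mm). Continuing carefully into the mouth.

jog_arm(rows="0.15 0 0 0 0 0 1; 0.15 0 0 0 0 0 1; 0 0 0 0 0 0 1; 0 0 0 0 0 0 1")

```text
time: 20.72
position: [0.5771, 0.1202, 0.0215]
tool_rot: [2.026, 2.397, -0.007]
ft_force: [-3.0, -8.4, 4.7]
grip_width: 0.18
grip_force: 20.0
```

jog_arm(rows="0.15 0 0 0 0 0 1; 0.15 0 0 0 0 0 1; 0 0 0 0 0 0 1; 0 0 0 0 0 0 1")

```text
time: 21.22
position: [0.5766, 0.1231, 0.0215]
tool_rot: [2.026, 2.397, -0.007]
ft_force: [-2.3, -8.1, 4.3]
grip_width: 0.176
grip_force: 20.0
```

jog_arm(rows="0.15 0 0 0 0 0 1; 0.15 0 0 0 0 0 1; 0 0 0 0 0 0 1; 0 0 0 0 0 0 1")

```text
time: 21.72
position: [0.5761, 0.1261, 0.0214]
tool_rot: [2.026, 2.397, -0.007]
ft_force: [-2.5, -6.7, 3.7]
grip_width: 0.178
grip_force: 20.0
```

jog_arm(rows="0.1 0 0 0 0 0 1; 0.1 0 0 0 0 0 1; 0 0 0 0 0 0 1; 0 0 0 0 0 0 1")

```text
time: 22.22
position: [0.5759, 0.1273, 0.0214]
tool_rot: [2.026, 2.396, -0.008]
ft_force: [-2.2, -8.7, 4.2]
grip_width: 0.174
grip_force: 20.0
```

jog_arm(rows="0.1 0 0 0 0 0 1; 0.1 0 0 0 0 0 1; 0 0 0 0 0 0 1; 0 0 0 0 0 0 1")

```text
time: 22.72
position: [0.5757, 0.129, 0.0215]
tool_rot: [2.026, 2.396, -0.008]
ft_force: [-2.1, -9.9, 5.2]
grip_width: 0.172
grip_force: 20.0
```

jog_arm(rows="0.1 0 0 0 0 0 1; 0 0 0 0 0 0 1; 0 0 0 0 0 0 1")

```text
time: 23.1
position: [0.5755, 0.1299, 0.0214]
tool_rot: [2.026, 2.396, -0.009]
ft_force: [-2.8, -9.5, 4.4]
grip_width: 0.177
grip_force: 20.0
```

jog_arm(rows="0.1 0 0 0 0 0 1; 0 0 0 0 0 0 1; 0 0 0 0 0 0 1")

```text
time: 23.48
position: [0.5754, 0.1306, 0.0214]
tool_rot: [2.026, 2.396, -0.009]
ft_force: [-2.7, -10.3, 4.8]
grip_width: 0.177
grip_force: 20.0
```

jog_arm(rows="0.1 0 0 0 0 0 1; 0 0 0 0 0 0 1; 0 0 0 0 0 0 1")

```text
time: 23.85
position: [0.5752, 0.1315, 0.0214]
tool_rot: [2.026, 2.396, -0.009]
ft_force: [-2.7, -10.4, 3.8]
grip_width: 0.176
grip_force: 20.0
```

jog_arm(rows="0.05 0 0 0 0 0 1; 0 0 0 0 0 0 1; 0 0 0 0 0 0 1")

```text
time: 24.22
position: [0.5752, 0.1318, 0.0215]
tool_rot: [2.026, 2.395, -0.01]
ft_force: [-1.1, -10.7, 5.2]
grip_width: 0.176
grip_force: 20.0
```

jog_arm(rows="0.05 0 0 0 0 0 1; 0 0 0 0 0 0 1; 0 0 0 0 0 0 1")

```text
time: 24.6
position: [0.5751, 0.1323, 0.0214]
tool_rot: [2.026, 2.395, -0.01]
ft_force: [-1.6, -10.6, 5.3]
grip_width: 0.175
grip_force: 20.0
```

jog_arm(rows="0.05 0 0 0 0 0 1; 0 0 0 0 0 0 1; 0 0 0 0 0 0 1")

```text
time: 24.98
position: [0.575, 0.1324, 0.0214]
tool_rot: [2.026, 2.395, -0.01]
ft_force: [-2.7, -11.0, 5.8]
grip_width: 0.179
grip_force: 20.0
```

jog_arm(rows="0.05 0 0 0 0 0 1; 0 0 0 0 0 0 1; 0 0 0 0 0 0 1")

```text
time: 25.35
position: [0.575, 0.1324, 0.0214]
tool_rot: [2.026, 2.394, -0.011]
ft_force: [-2.7, -11.2, 5.5]
grip_width: 0.18
grip_force: 20.0
```

jog_arm(rows="0.05 0 0 0 0 0 1; 0 0 0 0 0 0 1; 0 0 0 0 0 0 1")

```text
time: 25.72
position: [0.5751, 0.1325, 0.0214]
tool_rot: [2.026, 2.394, -0.011]
ft_force: [-2.0, -12.8, 6.5]
grip_width: 0.176
grip_force: 20.0
```

jog_arm(rows="0.05 0 0 0 0 0 1; 0 0 0 0 0 0 1; 0 0 0 0 0 0 1")

```text
time: 26.1
position: [0.575, 0.1326, 0.0214]
tool_rot: [2.026, 2.393, -0.012]
ft_force: [-2.9, -12.9, 6.9]
grip_width: 0.176
grip_force: 20.0
```

Run:
```python
from h import *
from bench import imaging
d=imaging.get_image("wrist"); np.save("pics/w7.npy",d,allow_pickle=True)
A=cv2.resize(d["img"][:200,150:360],(630,600),interpolation=cv2.INTER_CUBIC)
cv2.imwrite("pics/w7.png",np.clip(A*1.4,0,255).astype(np.uint8))
```

```text
(no output)
```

View pics/w7.png

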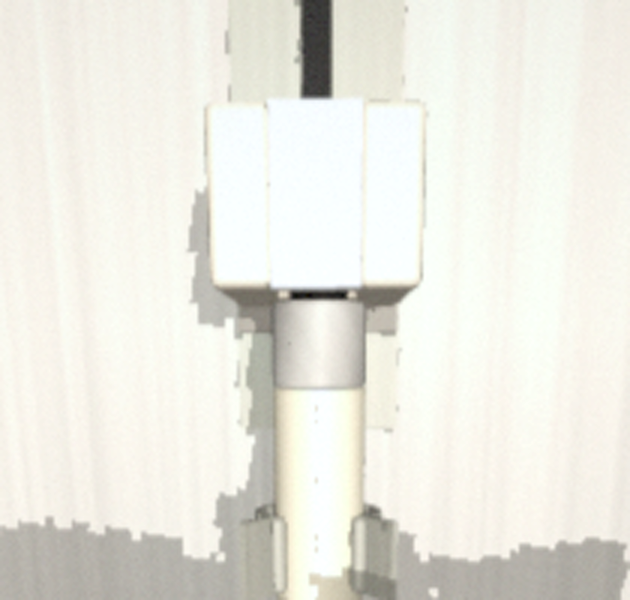

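The plug is in: the cap is at the holder face with only a thin (~2 mm) dark gap at (320,293), and travel has stopped as force rises. Releasing and retreating upward.

jog_arm(rows="0 0 0 0 0 0 0.5; 0 0 0 0 0 0 0.1; 0 0 0 0 0 0 0; 0 0 0 0 0 0 0; 0 0 0 0 0 0 0")

```text
time: 26.78
position: [0.5741, 0.1403, 0.0215]
tool_rot: [-2.024, -2.402, -0.0]
ft_force: [0.2, 0.3, -0.4]
grip_width: 0.492
grip_force: 0.0
```

jog_arm(rows="0 0 -1 0 0 0 0; 0 0 -2 0 0 0 0; 0 0 -4 0 0 0 0; 0 0 -4 0 0 0 0; 0 0 -4 0 0 0 0")

```text
time: 27.4
position: [0.5743, 0.1403, 0.1746]
tool_rot: [2.023, 2.401, 0.002]
ft_force: [1.1, -0.2, -0.3]
grip_width: 0.497
grip_force: 0.0
```

jog_arm(rows="0 0 0 0 0 0 0; 0 0 0 0 0 0 0; 0 0 0 0 0 0 0; 0 0 0 0 0 0 0")

```text
time: 27.9
position: [0.5735, 0.1398, 0.1705]
tool_rot: [-2.024, -2.401, 0.002]
ft_force: [-0.0, 0.0, 1.4]
grip_width: 0.498
grip_force: 0.0
```

Run:
```python
from h import *
from bench import imaging
d=imaging.get_image("wrist")
A=cv2.resize(d["img"][60:270,150:360],(600,600),interpolation=cv2.INTER_CUBIC)
cv2.imwrite("pics/w8.png",np.clip(A*1.4,0,255).astype(np.uint8))
```

```text
(no output)
```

View pics/w8.png

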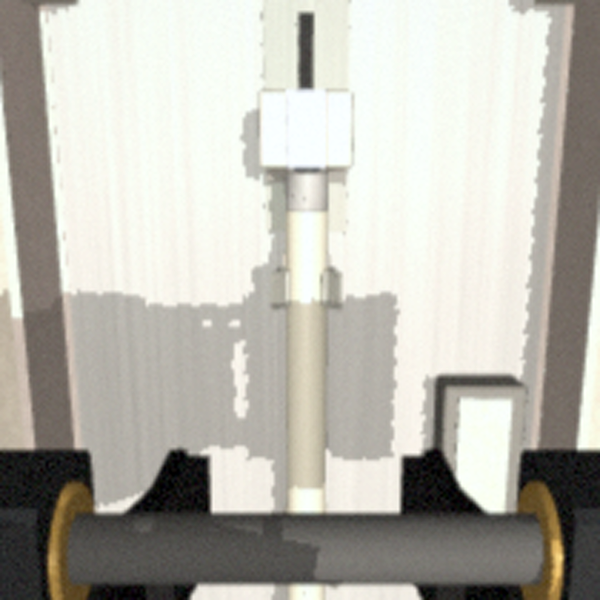

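The released tube lies straight in the clips at (306,250), its cap at the holder face at (306,170). About 30 mm of slide and 6 mm of contact travel agree with "home". Handing in.

```bash
python3 -c "
from bench import ticket
print(ticket.close_job())"
```

```text
the job is handed in; nothing more can be done
None
```

The tube is snapped into both clips, its plug pushed home in the lampholder and released, and the job is handed in; the hand-in gave no verdict, so "home" rests on the force readings, about 30 mm of slide and the final picture.

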